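# Snap the hose clip shut on the filling pipe

## Task

The filling pipe is pushed onto the tap of the compote jar, but its blue snap-grip hose clip is still open: take the pliers out of their wooden block, set the open jaws astride the two lugs of the clip until both tips rest on the feet of the lugs, and with the tips kept down there squeeze the handles until the clip snaps shut. Press gently on the feet, squeeze no harder than the snap needs, and touch clip, pipe and tap only with the pliers. Then stand the pliers back in the slot of their block, let go of them, and leave the other jars where they are.

Things in the scene. Friction and masses are not known exactly. Their poses are not given: they have to be found in the camera images.
- filler: Fixed filling station: compote jar on a slatted wooden stand, steel tap with red lever, white filling pipe on the tap's tail. Origin on the table straight below the hose clip. The pipe is level along the station's y, its axis 130 mm above the table; compote jar (170 mm wide, 315 high) at y = +250 mm, tap lever (173 mm high) at y = +105, spout pointing down at y = -110.
- clip_axis (a point): Centre of the blue hose clip, on the pipe's axis; z up between the lugs, y along the pipe, x from first to second lug; turns with the first half. Two half hoops, 38 mm across, 14 mm wide, hinged 20 mm below the axis. On each: an upright lug 5 mm thick, 14 mm wide, its top 36 mm from the axis, and outside it a level foot 13 mm long, its top face 20 mm above the axis.
- clip_foot_band (a point): Point on top of the first half's foot (on the -x side), 5.5 mm outside the outer face of its lug; axes as clip_axis. The jaw tips rest on the feet; more than 20 N down on one foot breaks it.
- clip_foot_strap (a point): The same point on the second, swinging half (+x side), axes turning with that half. With the clip shut the two foot points are 24 mm apart and the lugs measure 13 mm over their outer faces. A stud on one lug snaps into a socket in the other.
- clip_strap (a joint): Closing angle of the swinging half (rad): 0 is wide open (lugs 21 mm over their outer faces), about 0.16 is snapped shut. It springs open: the force on the lugs grows to about 17 N near 0.06, falls again and gives way at 0.11, where the clip snaps to 0.16 by itself and stays. Squeezing on only crushes it: a jaw must never press a lug with more than 40 N.
- clip_band (a joint): Turn of the whole clip on the pipe (rad, about the pipe's y), 0 with the first lug upright. It turns easily (about 0.015 N m), so the clip settles itself between the jaws.
- pliers: Loose hose-clip pliers, 171 mm long, 0.22 kg, standing jaws down. Origin midway between the open tips at their lower end; z up to the handles, x across the jaws (closing direction), y along the pivot pin; turns with the first half (jaw at -x, handle at +x). Jaws 14 mm wide in y; open, 29 mm clear between the tips, 45 over them. Red handles 11 mm thick, 17 wide in y, 85 to 171 mm above the tips.
- pliers_pivot (a point): The pliers' pivot pin, 55 mm above the open tips; it always lies midway between the two jaws.
- pliers_tip_a (a point): Middle of the lower end face of the first half's jaw tip (the -x jaw).
- pliers_tip_b (a point): Middle of the lower end face of the second half's jaw tip (the +x jaw).
- pliers_grip_a (a point): Where to hold the first half's handle: on its outer face (+x side), 129 mm above the tips when open. The two grip points are 60 mm apart with the pliers open and 30 mm when fully squeezed.
- pliers_grip_b (a point): The same point on the second half's handle (-x side).
- pliers_b (a joint): Squeeze of the pliers (rad): 0 open (held by a spring), 0.40 fully closed; the clip snaps near 0.22, the shut clip stops them near 0.3. The spring gives way at 7 to 9 N on the handles, so a 4 to 6 N grip holds without squeezing; with the clip between the jaws it takes 20 to 25 N. Closing moves the tips up to 5 mm away from the hand: held at one height it drives them down; let it rise.
- tool_block: Fixed wooden block, 110 x 65 x 55 mm (x, y, z), origin under its centre. Slot in its top, 54 mm (x) by 20 mm (y), 45 mm deep, 4 mm chamfer, takes the open pliers jaws down, their x along the block's x, tips on the slot floor 10 mm above the table.
- fill_jar: Empty open glass jar under the spout, 80 mm across, 80 mm high, origin at its underside. Leave alone.
- tomato_jar: Closed jar of tomatoes with gold lid, 84 mm across, 125 mm high, origin at its underside. Leave alone.
- pickle_jar: Closed jar of pickles with red lid, 90 mm across, 105 mm high, origin at its underside. Leave alone.

How it is judged:
By the outcome, as a careful person would: the job done as asked, in the order asked, and still so for the second after the job is handed in, with the robot touching nothing.
It also fails if it takes over 72 s, if anything falls off the work surface, if the arm or the gripper's body presses on something with over 40 N, if the wrist force passes 120 N, or if a joint passes its speed limit or range.

## Robot

A 7-joint arm with a two-finger parallel gripper is mounted at the origin on the work surface. World frame = base frame: x ahead of the robot, y to its left, z up, the work surface at z = 0. Lengths are in m, angles in degrees, forces in N, time in s.
With the tool pointing down it reaches from about 0.425 to 0.875 m from the base axis. Payload 4.7 kg.
Tool frame: the origin (TCP) lies between the finger pads; the fingertips stand 8 mm ahead of it and the grasp point (between the pads) lies 11 mm behind it (env.tip_extent is the distance from the TCP to the fingertips, in m); z points along the fingers, y is the line along which they close (so a half turn about z gives the same grasp; the last joint's range is limited). The gripper opens to 87 mm and grips with 3 to 60 N. Pads are 19 mm wide; open, the fingers measure 117 mm over their backs; the gripper's body (75 mm by 190 mm) begins 51 mm behind the grasp point.
Start: joints at [77.871, 18.392, -4.016, 83.108, 1.295, 78.541, -3.26], TCP at [0.146, -0.634, 0.231] pointing down, gripper open.
Joint ranges: [-163.93, 163.93], [-17.29, 119.83], [-79.2, 71.16], [3.27, 140.29], [-89.18, 269.18], [5.43, 117.66], [-154.24, 154.24]. Speed limits (degrees/s): [147.25, 147.25, 180, 180, 180, 180, 180].

## Interface

Orientations are given as [roll, pitch, yaw] about the fixed x, y, z axes, in that order (R = Rz(yaw) Ry(pitch) Rx(roll)).
In Python, from cell import sensors, vision, workorder, env gives the robot as it stands.
- The arm moves only by the tool drive_tool, never from a script. Its argument "moves" is a list of rows, each an object of numbers: "x", "y", "z": the shift along the tool's x, y, z in mm; "rx", "ry", "rz": the turn, a rotation vector about the tool's x, y, z in rad; "fingers": the closure, from -1 (fully open) to 1 (shut). In form: [{"x": .., "y": .., "z": .., "rx": .., "ry": .., "rz": .., "fingers": ..}, ...]. A call has 1 to 20 rows; each row is the pose to reach, as a shift and turn from the pose commanded when the call began, along the tool's axes at that moment; what a row does not reach only later rows make up. A row lasts 1/8 s, in which the tool goes at most 62.5 mm and 10.7 degrees, less where a joint would pass 70% of its speed; a pose out of reach is approached as far as the arm can. A call with a gripper value outside its range is refused whole. The fingers move at their own pace and stop on an object; "force" is the grip in N (left out, the last holds). Time passes only in rows, so rows that repeat a pose let the fingers close. It gives the time, the measured TCP pose, the force, the opening and the grip force at its end, in the units of the state.
- sensors.get_obs(): the state, without advancing time (a new reading comes with each control period).
- vision.read_camera(name): name is "scene" or "top"; returns a dict with "image" (420x560x3 uint8, red, green, blue), "fx", "fy", "cx", "cy" (pixels), "R" (3x3) and "t" (3): a world point X has camera coordinates R X + t. Camera axes: x right, y down, z forward; pixel columns grow to the right and rows downward; lengths in m; the calibration is good to about 2 mm. A picture is of the moment at which its call begins. There is no depth.
- workorder.sign_off(): hands the job in; it is judged then, once.
The state is a dict: "time_s": time; "qpos": joint angles; "joint_velocities": joint speeds; "effort": joint torques, N m; "tool_pos": TCP position; "tool_rot": TCP orientation; "force": force on the tool from outside, world axes, zero at the start; "wrist_torque": the same for the moment, N m; "grip_width": finger opening in m; "grasp_force": force on a finger pad.
Only numpy, scipy, OpenCV 4.12 (cv2) and the standard library are available. Lean on these libraries where they do the work, as an engineer would, in place of code of your own. Each camera call takes 0.05 s, during which the arm holds its last target. There are 200 camera calls.

## Working session

There is one attempt and no reset: what is moved stays moved. The work goes in short steps, Python scripts to look and compute and a tool call to move; the robot and the scene stay as the last step left them, time stands still between calls to the robot, and variables do not carry over. Pictures are saved under pics/ and viewed, at most 10 in all, crops included, and the job is handed in when it is done.

Besides the shell and the picture viewer there is one more tool, called after "Request:" in YAML: its name, and indented under it one key for each argument. drive_tool: Moves the arm, as the interface text tells. Its arguments: {"type":"object","properties":{"moves":{"type":"array"},"force":{"type":"number"}},"required":["moves"]}

```bash
ls; mkdir -p pics
python3 - <<'E'
from cell import sensors, vision, env
import cv2
o=sensors.get_obs(); print({k:o[k] for k in('time_s','tool_pos','tool_rot','grip_width','force')},env.tip_extent)
for n in('scene','top'):
    c=vision.read_camera(n); cv2.imwrite(f'pics/{n}0.png',c['image'][...,::-1]); print(n,c['fx'],c['cx'],c['cy'],c['R'],c['t'])
E
```

```text
pics
{'time_s': 0.0, 'tool_pos': array([ 0.1453414 , -0.63297735,  0.2294609 ]), 'tool_rot': array([-1.79889562e+02,  6.64375649e-03,  1.29382109e+01]), 'grip_width': 0.0872376044012652, 'force': array([ 0.10368962, -0.25616217,  0.21058525])} 0.008
scene 448.6730308163191 288.45394195125374 214.55033138969551 [[-2.44188748e-01  9.69727508e-01  6.44327738e-04]
 [ 6.14021617e-01  1.55132045e-01 -7.73893729e-01]
 [-7.50565993e-01 -1.88580510e-01 -6.33315152e-01]] [ 0.22222022 -0.24706694  1.44856718]
top 383.7685070094607 280.47630360151004 203.96354757484676 [[ 0.01421418 -0.9995434  -0.02666365]
 [-0.99460482 -0.01139343 -0.10310893]
 [ 0.10275806  0.02798541 -0.99431263]] [-0.0766545   0.59095881  0.71954986]
```

View pics/scene0.png

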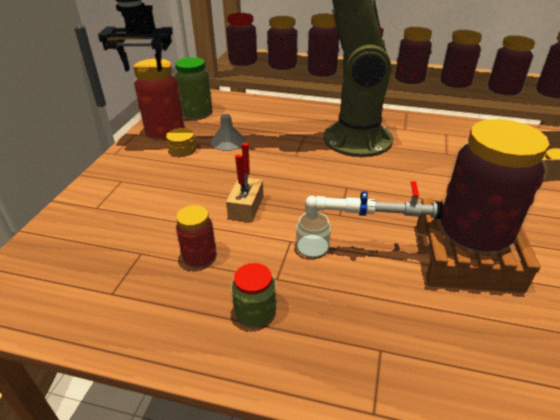

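View pics/top0.png

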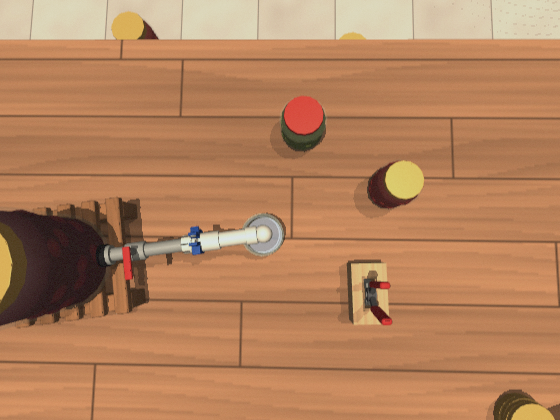

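```bash
cat > h.py <<'E'
import numpy as np, cv2
from cell import sensors, vision, workorder, env
def cam(n): return vision.read_camera(n)
def ray(c,u,v):
    d=c['R'].T@np.array([(u-c['cx'])/c['fx'],(v-c['cy'])/c['fy'],1]); return -c['R'].T@c['t'], d/np.linalg.norm(d)
def plane(c,u,v,z):
    o,d=ray(c,u,v); return o+d*(z-o[2])/d[2]
def proj(c,X):
    p=c['R']@np.asarray(X)+c['t']; return c['cx']+c['fx']*p[0]/p[2], c['cy']+c['fy']*p[1]/p[2]
def tri(c1,p1,c2,p2):
    (a,d),(b,e)=ray(c1,*p1),ray(c2,*p2)
    s=np.linalg.lstsq(np.c_[d,-e],b-a,rcond=None)[0]; P,Q=a+s[0]*d,b+s[1]*e
    return (P+Q)/2, np.linalg.norm(P-Q)*1e3
def blobs(im,lo,hi,roi,amin=8):
    x0,y0,x1,y1=roi; h=cv2.cvtColor(im,cv2.COLOR_RGB2HSV)[y0:y1,x0:x1]
    m=cv2.inRange(h,lo,hi); n,l,st,ce=cv2.connectedComponentsWithStats(m)
    return [(ce[i]+[x0,y0],st[i,4],cv2.minAreaRect(np.argwhere(l==i)[:,::-1].astype(np.float32)+np.float32([x0,y0]))) for i in range(1,n) if st[i,4]>=amin]
E
python3 - <<'E'
from h import *
t=cam('top');s=cam('scene')
def crop(c,x0,y0,w,h,k): return cv2.resize(c['image'][y0:y0+h,x0:x0+w,::-1],None,fx=k,fy=k,interpolation=cv2.INTER_CUBIC)
a=np.vstack([np.hstack([crop(t,335,250,75,85,5),crop(t,165,205,75,85,5)])[:],])
b=np.hstack([crop(s,215,135,75,85,5),crop(s,335,165,75,85,5)])[:, :]
cv2.imwrite('pics/c1.png',a);cv2.imwrite('pics/c2.png',b)
for n,c,rp,rc in(('top',t,(340,250,410,335),(165,205,240,290)),('scene',s,(215,130,290,220),(335,180,400,230))):
    print(n,'red');[print(x) for x in blobs(c['image'],(0,150,70),(6,255,255),rp)]
    print(n,'red2');[print(x) for x in blobs(c['image'],(170,150,70),(180,255,255),rp)]
    print(n,'blue');[print(x) for x in blobs(c['image'],(105,120,40),(130,255,255),rc)]
E
```

```text
top red
(array([380.99019608, 284.87254902]), np.int32(102), ((379.5646667480469, 284.6588134765625), (19.17412757873535, 6.442506313323975), 4.398705005645752))
(array([381.73809524, 316.17857143]), np.int32(168), ((380.7500305175781, 315.2500305175781), (25.455846786499023, 9.192388534545898), 45.0))
top red2
(array([377.75  , 310.8125]), np.int32(16), ((377.5000305175781, 311.0000305175781), (7.77817440032959, 3.535533905029297), 45.0))
top blue
(array([194.88235294, 231.52941176]), np.int32(85), ((194.90003967285156, 231.7000274658203), (10.28591251373291, 11.180339813232422), 26.56505012512207))
(array([195.6952381 , 247.97142857]), np.int32(105), ((195.7930908203125, 248.0172576904297), (12.99933910369873, 10.110595703125), 66.80140686035156))
scene red
(array([242.56214689, 162.66949153]), np.int32(354), ((241.5, 162.5), (41.0, 13.0), 90.0))
scene red2
scene blue
(array([363.25      , 205.15217391]), np.int32(92), ((363.3189697265625, 205.0775909423828), (5.696036338806152, 17.96893882751465), 3.3664605617523193))
```

View pics/c1.png

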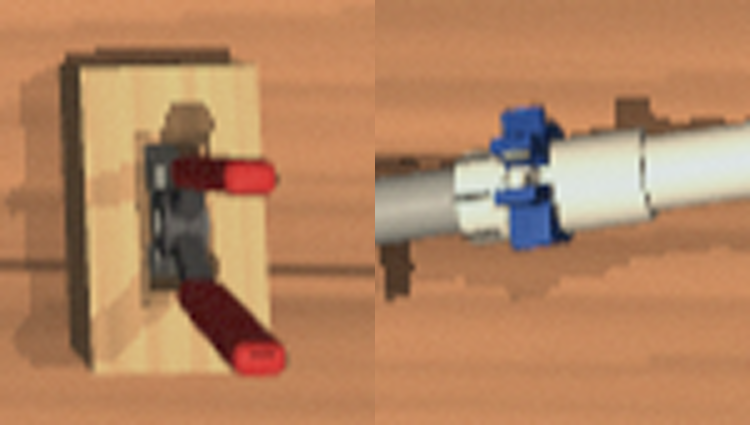

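View pics/c2.png

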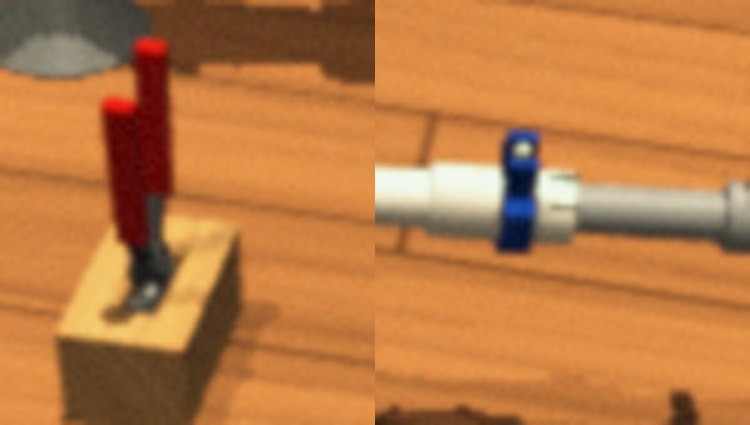

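```bash
cat > m.py <<'E'
from h import *
t=cam('top');s=cam('scene'); np.set_printoptions(precision=4,suppress=True)
print('cams',-t['R'].T@t['t'],-s['R'].T@s['t'])
for p,q in(((385,285.4),(238.6,155.8)),((387.2,321.2),(245.2,144.2))): print('handle top',tri(t,p,s,q),plane(t,*p,.181),plane(s,*q,.181))
for p in((350.6,263),(386.4,263),(354,324.6),(390,324.6)): print('block',plane(t,*p,.055))
for p in((226.8,202.4),(262.5,181.8),(252,205)): print('block sc',plane(s,*p,.055))
def mid(c,cols,r0,r1):
    h=cv2.cvtColor(c['image'],cv2.COLOR_RGB2HSV); out=[]
    for u in cols:
        v=np.where((h[r0:r1,u,1]<75)&(h[r0:r1,u,2]>70))[0]+r0
        out.append((u,v.mean(),len(v)))
    return out
for c,cols,r in((t,[150,155,160,165,170,205,208,211,220,226,232],(215,270)),(s,[325,330,335,340,345,352,356,384,390,396,402],(190,225))):
    for u,v,n in mid(c,cols,*r): print(u,round(v,1),n,plane(c,u,v,.13))
for c,roi in((t,(180,215,210,265)),(s,(350,180,380,225))):
    for lo in(40,110,140): 
        for b in blobs(c['image'],(105,120,lo),(130,255,255),roi): print('blue',lo,b[0],b[1],plane(c,*b[0],.15))
E
python3 m.py
```

```text
cams [ 0.5149 -0.09    0.7743] [1.2932 0.096  0.7261]
handle top (array([ 0.4532, -0.2353,  0.1701]), np.float64(0.7534986582243861)) [ 0.4544 -0.233   0.181 ] [ 0.4697 -0.2284  0.181 ]
handle top (array([ 0.3995, -0.2374,  0.1703]), np.float64(1.5943410615906943)) [ 0.4017 -0.2356  0.181 ] [ 0.4168 -0.2301  0.181 ]
block [ 0.4812 -0.2009  0.055 ]
block [ 0.4822 -0.2665  0.055 ]
block [ 0.3705 -0.2065  0.055 ]
block [ 0.3718 -0.2714  0.055 ]
block sc [ 0.4894 -0.2612  0.055 ]
block sc [ 0.3844 -0.2018  0.055 ]
block sc [ 0.4841 -0.1984  0.055 ]
150 249.0 13 [0.5028 0.1467 0.13  ]
155 248.0 13 [0.5046 0.1383 0.13  ]
160 247.0 13 [0.5064 0.1299 0.13  ]
165 247.0 13 [0.5065 0.1214 0.13  ]
170 246.0 13 [0.5083 0.113  0.13  ]
205 241.0 19 [0.5175 0.0541 0.13  ]
208 241.0 19 [0.5176 0.049  0.13  ]
211 240.0 19 [0.5193 0.044  0.13  ]
220 240.0 17 [0.5195 0.0288 0.13  ]
226 238.0 15 [0.523  0.0188 0.13  ]
232 237.0 15 [0.5248 0.0087 0.13  ]
325 202.5 10 [ 0.5274 -0.0147  0.13  ]
330 203.0 11 [ 0.5265 -0.0039  0.13  ]
335 203.5 10 [0.5255 0.0069 0.13  ]
340 203.5 10 [0.5229 0.0174 0.13  ]
345 204.0 11 [0.522  0.0282 0.13  ]
352 204.0 13 [0.5183 0.0428 0.13  ]
356 204.5 14 [0.5179 0.0514 0.13  ]
384 206.5 8 [0.5102 0.1106 0.13  ]
390 207.0 9 [0.5088 0.1232 0.13  ]
396 207.0 9 [0.5056 0.1357 0.13  ]
402 207.5 8 [0.5042 0.1482 0.13  ]
blue 40 [194.7952 231.5663] 83 [0.5325 0.0669 0.15  ]
blue 40 [195.713  247.8796] 108 [0.5061 0.0644 0.15  ]
blue 110 [193.3636 230.7091] 55 [0.5339 0.0693 0.15  ]
blue 110 [194.8506 248.0575] 87 [0.5058 0.0658 0.15  ]
blue 140 [192.9375 230.6562] 32 [0.5339 0.07   0.15  ]
blue 140 [192.4286 243.6429] 14 [0.5128 0.0701 0.15  ]
blue 140 [195.5636 249.6909] 55 [0.5031 0.0646 0.15  ]
blue 40 [363.2258 205.2473] 93 [0.5428 0.0678 0.15  ]
blue 110 [363.7 206.2] 20 [0.5457 0.0692 0.15  ]
blue 140 [363.5 206. ] 18 [0.5452 0.0687 0.15  ]
```

```bash
cat > o.py <<'E'
from h import *
np.set_printoptions(precision=4,suppress=True)
t=cam('top');s=cam('scene')
yaw=np.radians(9); fx,fy=.5155,.066
def W(px,py,a,l): l=np.array(l)/1e3; return np.array([px+np.cos(a)*l[0]-np.sin(a)*l[1],py+np.sin(a)*l[0]+np.cos(a)*l[1],l[2]])
by=np.radians(-1); bx,byy=.4264,-.2363
pts=[W(bx,byy,by,(i*55,j*32.5,55)) for i in(-1,1) for j in(-1,1)]+[W(bx,byy,by,(i*27.5,0,181)) for i in(-1,1)]+[W(bx,byy,by,(i*27,j*10,55)) for i in(-1,1) for j in(-1,1)]
cp=[W(fx,fy,yaw,(i,j,150)) for i in(-6.5,-19.5,14.5,27.5) for j in(-7,7)]+[W(fx,fy,yaw,(i,j,166)) for i in(-6.5,14.5) for j in(-7,7)]
def crop(c,x0,y0,w,h,k,P):
    im=cv2.resize(c['image'][y0:y0+h,x0:x0+w,::-1],None,fx=k,fy=k,interpolation=cv2.INTER_CUBIC)
    for p in P:
        u,v=proj(c,p); cv2.circle(im,(int((u-x0+.5)*k),int((v-y0+.5)*k)),3,(0,255,0),-1)
    return im
a=np.vstack([np.hstack([crop(t,340,255,60,75,4,pts),crop(t,165,205,60,75,4,cp)]),np.hstack([crop(s,220,137,60,75,4,pts),crop(s,335,170,60,75,4,cp)])])
cv2.imwrite('pics/o1.png',a)
for c,roi in((t,(340,250,410,335)),(s,(215,150,275,225))):
    x0,y0,x1,y1=roi
    h=cv2.cvtColor(c['image'],cv2.COLOR_RGB2HSV); 
    m=cv2.inRange(h[y0:y1,x0:x1],(15,40,150),(30,150,255)); m=cv2.morphologyEx(m,cv2.MORPH_CLOSE,np.ones((3,3)))
    k=max(cv2.findContours(m,0,2)[0],key=cv2.contourArea); hull=cv2.convexHull(k); q=cv2.approxPolyN(hull,4).reshape(-1,2)+[x0,y0]
    print(cv2.contourArea(k)); C=[]
    for p in q: X=plane(c,*p,.055); C.append(X); print(p,X)
    print(np.mean(C,0))
E
python3 o.py
```

```text
1114.0
[389 263] [ 0.4822 -0.2713  0.055 ]
[380 324] [ 0.3725 -0.2534  0.055 ]
[353 324] [ 0.3715 -0.2047  0.055 ]
[350 263] [ 0.4811 -0.1998  0.055 ]
[ 0.4268 -0.2323  0.055 ]
157.5
[253 196] [ 0.4489 -0.2071  0.055 ]
[250 203] [ 0.4778 -0.2056  0.055 ]
[227 201] [ 0.484  -0.2627  0.055 ]
[235 182] [ 0.4027 -0.2706  0.055 ]
[ 0.4533 -0.2365  0.055 ]
```

View pics/o1.png

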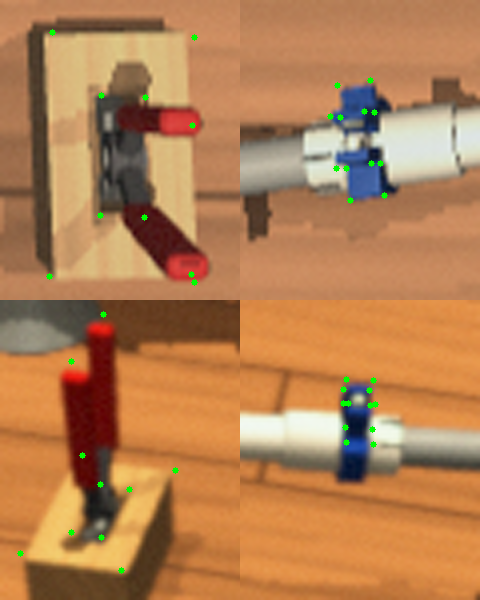

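```bash
cat >> h.py <<'E'
from scipy.spatial.transform import Rotation as Rn
def go(xyz,yaw,pos=None,rot=None):
    o=sensors.get_obs(); p=o['tool_pos'] if pos is None else np.array(pos); r=o['tool_rot'] if rot is None else rot
    R=Rn.from_euler('xyz',r,degrees=True); T=Rn.from_euler('xyz',[180,0,yaw],degrees=True)
    print('t',o['time_s'],'shift mm',np.round(R.inv().apply(np.array(xyz)-p)*1e3,1),'rotvec',np.round((R.inv()*T).as_rotvec(),4))
E
python3 -c "
from h import *
go((.4268,-.236,.290),93); go((.4268,-.236,.128),93)"
```

```text
t 0.4 shift mm [ 363.2 -324.4  -59.5] rotvec [-2.0000e-04 -1.0000e-04 -1.3973e+00]
t 0.4 shift mm [ 363.2 -324.4  102.5] rotvec [-2.0000e-04 -1.0000e-04 -1.3973e+00]
```

Request:
drive_tool:
  moves:
    - {"z": -60,"fingers": -1}
    - {"x": 45,"y": -40,"z": -60,"rz": -0.17,"fingers": -1}
    - {"x": 90,"y": -80,"z": -60,"rz": -0.35,"fingers": -1}
    - {"x": 135,"y": -120,"z": -60,"rz": -0.52,"fingers": -1}
    - {"x": 180,"y": -160,"z": -60,"rz": -0.7,"fingers": -1}
    - {"x": 225,"y": -200,"z": -60,"rz": -0.87,"fingers": -1}
    - {"x": 270,"y": -241,"z": -60,"rz": -1.04,"fingers": -1}
    - {"x": 315,"y": -282,"z": -60,"rz": -1.21,"fingers": -1}
    - {"x": 363,"y": -324,"z": -60,"rz": -1.397,"fingers": -1}
    - {"x": 363,"y": -324,"z": -60,"rz": -1.397,"fingers": -1}
    - {"x": 363,"y": -324,"z": -60,"rz": -1.397,"fingers": -1}
    - {"x": 363,"y": -324,"z": -60,"rz": -1.397,"fingers": -1}
    - {"x": 363,"y": -324,"z": -60,"rz": -1.397,"fingers": -1}

```text
invalid input at $.moves[0]: expected keys x, y, z, rx, ry, rz, fingers
```

```bash
python3 -c "
from h import *
print(sensors.get_obs()['tool_pos'],sensors.get_obs()['tool_rot'],sensors.get_obs()['force'])
go((.4268,-.236,.128),93)"
```

```text
[ 0.14548349 -0.6334589   0.23043745] [-1.79990594e+02  3.29369806e-03  1.29394344e+01] [ 0.19380179 -0.20479625  0.13225131]
t 0.4 shift mm [ 363.2 -324.4  102.5] rotvec [-2.0000e-04 -1.0000e-04 -1.3973e+00]
```

Request:
drive_tool:
  moves:
    - {"x": 0,"y": 0,"z": -60,"rx": 0,"ry": 0,"rz": 0,"fingers": -1}
    - {"x": 45,"y": -40,"z": -60,"rx": 0,"ry": 0,"rz": -0.17,"fingers": -1}
    - {"x": 90,"y": -80,"z": -60,"rx": 0,"ry": 0,"rz": -0.35,"fingers": -1}
    - {"x": 135,"y": -120,"z": -60,"rx": 0,"ry": 0,"rz": -0.52,"fingers": -1}
    - {"x": 180,"y": -160,"z": -60,"rx": 0,"ry": 0,"rz": -0.7,"fingers": -1}
    - {"x": 225,"y": -200,"z": -60,"rx": 0,"ry": 0,"rz": -0.87,"fingers": -1}
    - {"x": 270,"y": -241,"z": -60,"rx": 0,"ry": 0,"rz": -1.04,"fingers": -1}
    - {"x": 315,"y": -282,"z": -60,"rx": 0,"ry": 0,"rz": -1.21,"fingers": -1}
    - {"x": 363,"y": -324,"z": -60,"rx": 0,"ry": 0,"rz": -1.397,"fingers": -1}
    - {"x": 363,"y": -324,"z": -60,"rx": 0,"ry": 0,"rz": -1.397,"fingers": -1}
    - {"x": 363,"y": -324,"z": -60,"rx": 0,"ry": 0,"rz": -1.397,"fingers": -1}
    - {"x": 363,"y": -324,"z": -60,"rx": 0,"ry": 0,"rz": -1.397,"fingers": -1}
  force: 5

```text
time_s: 1.9
tool_pos: [0.4258, -0.2381, 0.2904]
tool_rot: [-180.0, 0.0, 92.8]
force: [-0.2, 0.2, 0.1]
grip_width: 0.087
grasp_force: 0.0
```

```bash
python3 -c "
from h import *
print(sensors.get_obs()['tool_pos'],sensors.get_obs()['tool_rot'],sensors.get_obs()['force'])
go((.4268,-.236,.128),93)"
```

```text
[ 0.42578023 -0.23812243  0.29044282] [-1.79977145e+02  1.50585247e-02  9.27710820e+01] [-0.20959543  0.18157707  0.11004657]
t 1.9 shift mm [  2.1   1.2 162.4] rotvec [-0.0004  0.0003 -0.004 ]
```

Request:
drive_tool:
  moves:
    - {"x": 2,"y": 1,"z": 40,"rx": 0,"ry": 0,"rz": 0,"fingers": -1}
    - {"x": 2,"y": 1,"z": 70,"rx": 0,"ry": 0,"rz": 0,"fingers": -1}
    - {"x": 2,"y": 1,"z": 95,"rx": 0,"ry": 0,"rz": 0,"fingers": -1}
    - {"x": 2,"y": 1,"z": 120,"rx": 0,"ry": 0,"rz": 0,"fingers": -1}
    - {"x": 2,"y": 1,"z": 140,"rx": 0,"ry": 0,"rz": 0,"fingers": -1}
    - {"x": 2,"y": 1,"z": 155,"rx": 0,"ry": 0,"rz": 0,"fingers": -1}
    - {"x": 2,"y": 1,"z": 162,"rx": 0,"ry": 0,"rz": 0,"fingers": -1}
    - {"x": 2,"y": 1,"z": 162,"rx": 0,"ry": 0,"rz": 0,"fingers": -1}
  force: 5

```text
time_s: 2.9
tool_pos: [0.4274, -0.2347, 0.1284]
tool_rot: [-180.0, -0.0, 92.9]
force: [-0.1, 0.4, 0.1]
grip_width: 0.0866
grasp_force: 0.0
```

Request:
drive_tool:
  moves:
    - {"x": 0,"y": 0,"z": 0,"rx": 0,"ry": 0,"rz": 0,"fingers": 1}
    - {"x": 0,"y": 0,"z": 0,"rx": 0,"ry": 0,"rz": 0,"fingers": 1}
    - {"x": 0,"y": 0,"z": 0,"rx": 0,"ry": 0,"rz": 0,"fingers": 1}
    - {"x": 0,"y": 0,"z": 0,"rx": 0,"ry": 0,"rz": 0,"fingers": 1}
    - {"x": 0,"y": 0,"z": 0,"rx": 0,"ry": 0,"rz": 0,"fingers": 1}
    - {"x": 0,"y": 0,"z": 0,"rx": 0,"ry": 0,"rz": 0,"fingers": 1}
  force: 5

```text
time_s: 3.65
tool_pos: [0.4279, -0.2346, 0.1289]
tool_rot: [180.0, 0.0, 93.0]
force: [0.3, 0.2, 3.0]
grip_width: 0.0646
grasp_force: 4.9
```

```bash
python3 -c "
from h import *
o=sensors.get_obs();print(o['tool_pos'],o['tool_rot'],o['force'],o['grip_width'],o['grasp_force'],o['joint_velocities'])"
```

```text
[ 0.42790599 -0.23461616  0.1288961 ] [1.79969811e+02 3.24290301e-02 9.29785363e+01] [0.33723876 0.203758   3.03247488] 0.06456298338315648 4.870408721908461 [-0.02307444 -0.02875264 -0.02807603 -0.03113702  0.03934605 -0.09382859
 -0.03974356]
```

Request:
drive_tool:
  moves:
    - {"x": 0,"y": 0,"z": -8,"rx": 0,"ry": 0,"rz": 0,"fingers": 1}
    - {"x": 0,"y": 0,"z": -20,"rx": 0,"ry": 0,"rz": 0,"fingers": 1}
    - {"x": 0,"y": 0,"z": -35,"rx": 0,"ry": 0,"rz": 0,"fingers": 1}
    - {"x": 0,"y": 0,"z": -55,"rx": 0,"ry": 0,"rz": 0,"fingers": 1}
    - {"x": 0,"y": 0,"z": -80,"rx": 0,"ry": 0,"rz": 0,"fingers": 1}
    - {"x": 0,"y": 0,"z": -110,"rx": 0,"ry": 0,"rz": 0,"fingers": 1}
    - {"x": 0,"y": 0,"z": -140,"rx": 0,"ry": 0,"rz": 0,"fingers": 1}
    - {"x": 0,"y": 0,"z": -165,"rx": 0,"ry": 0,"rz": 0,"fingers": 1}
    - {"x": 0,"y": 0,"z": -180,"rx": 0,"ry": 0,"rz": 0,"fingers": 1}
    - {"x": 0,"y": 0,"z": -180,"rx": 0,"ry": 0,"rz": 0,"fingers": 1}
    - {"x": 0,"y": 0,"z": -180,"rx": 0,"ry": 0,"rz": 0,"fingers": 1}
  force: 5

```text
time_s: 5.03
tool_pos: [0.4272, -0.2342, 0.3076]
tool_rot: [-179.9, -0.1, 93.0]
force: [0.4, 0.1, -1.3]
grip_width: 0.0647
grasp_force: 5.1
```

Run:
```python
from h import *
o=sensors.get_obs();print(o['tool_pos'],o['tool_rot'],o['force'],o['wrist_torque'],o['grip_width'],o['grasp_force'])
go((.519,.065,.309),98.5)
s=cam('scene');p=o['tool_pos'];u,v=map(int,proj(s,p-[0,0,.06]));print(u,v)
x0,y0=u-38,v-45
im=cv2.resize(s['image'][y0:y0+90,x0:x0+76,::-1],None,fx=6,fy=6,interpolation=cv2.INTER_CUBIC)
for d in(11,0,-50,-118): 
  a,b=proj(s,p+[0,0,d/1e3]); cv2.circle(im,(int((a-x0+.5)*6),int((b-y0+.5)*6)),3,(0,255,0),-1)
cv2.imwrite('pics/l1.png',im); print(x0,y0)
```

```text
[ 0.42717165 -0.2341971   0.3075601 ] [-1.79922426e+02 -5.27595018e-02  9.29800067e+01] [ 0.40236371  0.13666608 -1.25298091] [-0.02178294 -0.14752005  0.04417257] 0.06467044279367994 5.0624732018332
t 5.025 shift mm [294.  107.3  -1.3] rotvec [-0.0013 -0.001  -0.0963]
240 120
202 75
```

View pics/l1.png

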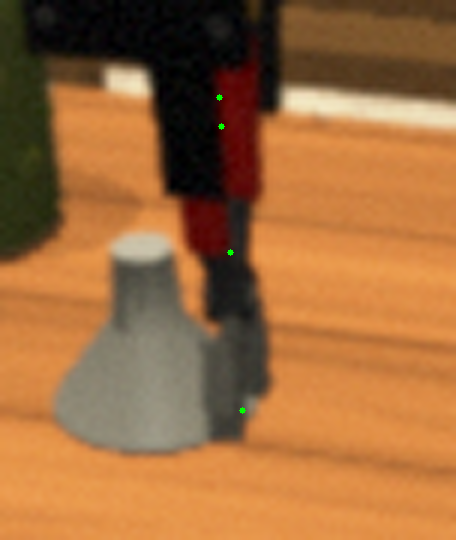

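Request:
drive_tool:
  moves:
    - {"x": 15,"y": 5,"z": -2,"rx": 0,"ry": 0,"rz": 0,"fingers": 1}
    - {"x": 45,"y": 16,"z": -2,"rx": 0,"ry": 0,"rz": -0.015,"fingers": 1}
    - {"x": 85,"y": 31,"z": -2,"rx": 0,"ry": 0,"rz": -0.03,"fingers": 1}
    - {"x": 125,"y": 46,"z": -2,"rx": 0,"ry": 0,"rz": -0.04,"fingers": 1}
    - {"x": 165,"y": 60,"z": -2,"rx": 0,"ry": 0,"rz": -0.055,"fingers": 1}
    - {"x": 205,"y": 75,"z": -2,"rx": 0,"ry": 0,"rz": -0.07,"fingers": 1}
    - {"x": 240,"y": 88,"z": -2,"rx": 0,"ry": 0,"rz": -0.08,"fingers": 1}
    - {"x": 270,"y": 98,"z": -2,"rx": 0,"ry": 0,"rz": -0.09,"fingers": 1}
    - {"x": 287,"y": 105,"z": -2,"rx": 0,"ry": 0,"rz": -0.096,"fingers": 1}
    - {"x": 294.5,"y": 107.5,"z": -2,"rx": 0,"ry": 0,"rz": -0.096,"fingers": 1}
    - {"x": 294.5,"y": 107.5,"z": -2,"rx": 0,"ry": 0,"rz": -0.096,"fingers": 1}
    - {"x": 294.5,"y": 107.5,"z": -2,"rx": 0,"ry": 0,"rz": -0.096,"fingers": 1}
    - {"x": 294.5,"y": 107.5,"z": -2,"rx": 0,"ry": 0,"rz": -0.096,"fingers": 1}
  force: 5

```text
time_s: 6.7
tool_pos: [0.5196, 0.0643, 0.3105]
tool_rot: [-180.0, 0.0, 98.4]
force: [0.1, 0.0, -1.9]
grip_width: 0.0647
grasp_force: 5.1
```

Run:
```python
from h import *
o=sensors.get_obs();print(o['tool_pos'],o['tool_rot'],o['force'],o['wrist_torque'],o['grip_width'],o['grasp_force'])
go((.5195,.0655,.297),98.5)
p=o['tool_pos'];out=[]
for n in('scene','top'):
  s=cam(n);u,v=map(int,proj(s,p-[0,0,.14]))
  x0,y0=u-33,v-45
  im=cv2.resize(s['image'][y0:y0+90,x0:x0+66,::-1],None,fx=6,fy=6,interpolation=cv2.INTER_CUBIC)
  for d in(-119,-160): 
    a,b=proj(s,p+[0,0,d/1e3]); cv2.circle(im,(int((a-x0+.5)*6),int((b-y0+.5)*6)),3,(0,255,0),-1)
  out.append(im)
cv2.imwrite('pics/a1.png',np.hstack(out))
```

```text
[0.51961751 0.06428231 0.31048635] [-1.79989694e+02  2.91117231e-02  9.83831692e+01] [ 0.05830099  0.02599195 -1.86320316] [-0.00987214 -0.10348956 -0.04032595] 0.06465481940531004 5.06168034800794
t 6.7 shift mm [ 1.2  0.1 13.5] rotvec [-0.0002  0.0005 -0.002 ]
```

View pics/a1.png

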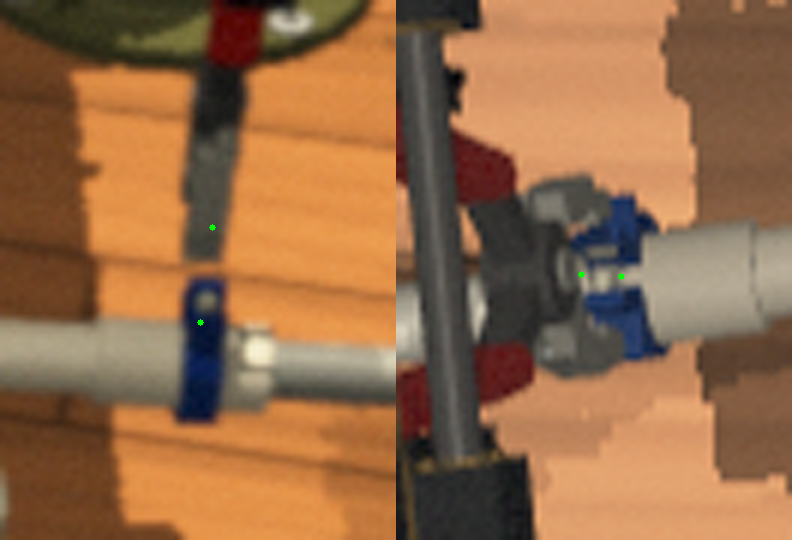

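Request:
drive_tool:
  moves:
    - {"x": 0.7,"y": 0,"z": 8,"rx": 0,"ry": 0,"rz": 0,"fingers": 1}
    - {"x": 0.7,"y": 0,"z": 16,"rx": 0,"ry": 0,"rz": 0,"fingers": 1}
    - {"x": 0.7,"y": 0,"z": 21,"rx": 0,"ry": 0,"rz": 0,"fingers": 1}
    - {"x": 0.7,"y": 0,"z": 24,"rx": 0,"ry": 0,"rz": 0,"fingers": 1}
    - {"x": 0.7,"y": 0,"z": 27,"rx": 0,"ry": 0,"rz": 0,"fingers": 1}
    - {"x": 0.7,"y": 0,"z": 29,"rx": 0,"ry": 0,"rz": 0,"fingers": 1}
    - {"x": 0.7,"y": 0,"z": 31,"rx": 0,"ry": 0,"rz": 0,"fingers": 1}
    - {"x": 0.7,"y": 0,"z": 31,"rx": 0,"ry": 0,"rz": 0,"fingers": 1}
  force: 5

```text
time_s: 7.8
tool_pos: [0.5195, 0.066, 0.2794]
tool_rot: [-180.0, 0.0, 98.5]
force: [-0.2, 0.4, -2.5]
grip_width: 0.0643
grasp_force: 5.1
```

Run:
```python
from h import *
o=sensors.get_obs();print(o['tool_pos'],o['tool_rot'],o['force'],o['wrist_torque'],o['grip_width'],o['grasp_force'])
p=o['tool_pos'];out=[]
for n in('scene','top'):
  s=cam(n);u,v=map(int,proj(s,p-[0,0,.12]))
  x0,y0=u-33,v-45
  im=cv2.resize(s['image'][y0:y0+90,x0:x0+66,::-1],None,fx=6,fy=6,interpolation=cv2.INTER_CUBIC)
  out.append(im)
cv2.imwrite('pics/a2.png',np.hstack(out))
```

```text
[0.51954781 0.06596449 0.27941808] [-1.79991419e+02  2.65432607e-03  9.84822489e+01] [-0.24658033  0.43317005 -2.54175283] [-0.06154344 -0.09589053 -0.04710714] 0.06434086061646695 5.061785756552126
```

View pics/a2.png

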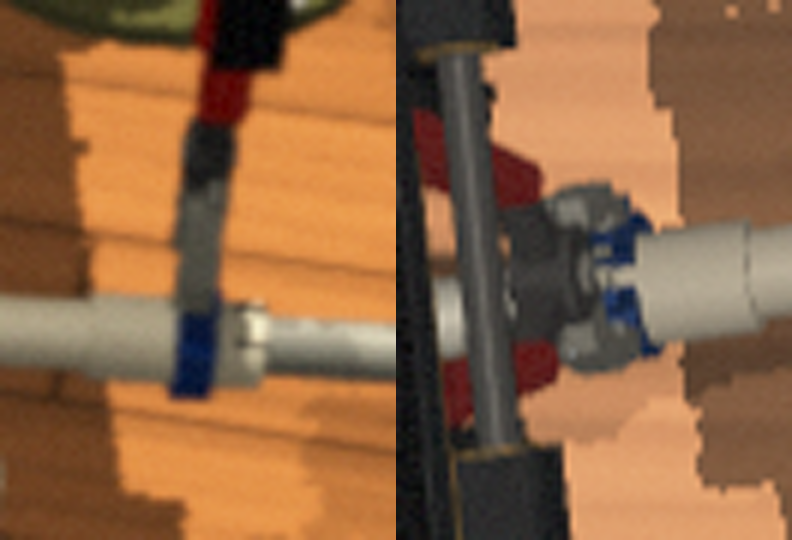

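Request:
drive_tool:
  moves:
    - {"x": 0,"y": 0,"z": 2,"rx": 0,"ry": 0,"rz": 0,"fingers": 1}
    - {"x": 0,"y": 0,"z": 4,"rx": 0,"ry": 0,"rz": 0,"fingers": 1}
    - {"x": 0,"y": 0,"z": 5.5,"rx": 0,"ry": 0,"rz": 0,"fingers": 1}
    - {"x": 0,"y": 0,"z": 6,"rx": 0,"ry": 0,"rz": 0,"fingers": 1}
    - {"x": 0,"y": 0,"z": 6,"rx": 0,"ry": 0,"rz": 0,"fingers": 1}
  force: 5

```text
time_s: 8.52
tool_pos: [0.5198, 0.066, 0.2736]
tool_rot: [180.0, 0.0, 98.5]
force: [1.1, -0.2, -1.2]
grip_width: 0.0646
grasp_force: 5.0
```

Request:
drive_tool:
  moves:
    - {"x": 0,"y": 0,"z": 1,"rx": 0,"ry": 0,"rz": 0,"fingers": 1}
    - {"x": 0,"y": 0,"z": 1,"rx": 0,"ry": 0,"rz": 0,"fingers": 1}

```text
time_s: 8.78
tool_pos: [0.5197, 0.066, 0.2725]
tool_rot: [180.0, 0.0, 98.5]
force: [1.8, 0.2, -1.6]
grip_width: 0.0644
grasp_force: 5.0
```

Request:
drive_tool:
  moves:
    - {"x": 0,"y": 0,"z": 1,"rx": 0,"ry": 0,"rz": 0,"fingers": 1}
    - {"x": 0,"y": 0,"z": 1,"rx": 0,"ry": 0,"rz": 0,"fingers": 1}

```text
time_s: 9.02
tool_pos: [0.5196, 0.066, 0.2715]
tool_rot: [-180.0, 0.0, 98.5]
force: [1.0, 0.5, -1.4]
grip_width: 0.0645
grasp_force: 5.0
```

Request:
drive_tool:
  moves:
    - {"x": 0,"y": 0.5,"z": 1,"rx": 0,"ry": 0,"rz": 0,"fingers": 1}
    - {"x": 0,"y": 0.5,"z": 1,"rx": 0,"ry": 0,"rz": 0,"fingers": 1}

```text
time_s: 9.28
tool_pos: [0.5199, 0.066, 0.2703]
tool_rot: [-180.0, 0.0, 98.5]
force: [0.6, 0.7, -0.8]
grip_width: 0.0644
grasp_force: 5.1
```

Request:
drive_tool:
  moves:
    - {"x": 0,"y": 0,"z": 1,"rx": 0,"ry": 0,"rz": 0,"fingers": 1}
    - {"x": 0,"y": 0,"z": 1,"rx": 0,"ry": 0,"rz": 0,"fingers": 1}

```text
time_s: 9.52
tool_pos: [0.5199, 0.066, 0.2694]
tool_rot: [-180.0, 0.0, 98.5]
force: [0.9, -0.5, -1.6]
grip_width: 0.0647
grasp_force: 5.1
```

Request:
drive_tool:
  moves:
    - {"x": 0,"y": 0,"z": 1,"rx": 0,"ry": 0,"rz": 0,"fingers": 1}
    - {"x": 0,"y": 0,"z": 1,"rx": 0,"ry": 0,"rz": 0,"fingers": 1}

```text
time_s: 9.78
tool_pos: [0.5197, 0.066, 0.2686]
tool_rot: [-179.9, 0.0, 98.5]
force: [-1.2, -0.4, 0.5]
grip_width: 0.0646
grasp_force: 5.0
```

Request:
drive_tool:
  moves:
    - {"x": 0,"y": 0,"z": 0.6,"rx": 0,"ry": 0,"rz": 0,"fingers": 1}
    - {"x": 0,"y": 0,"z": 0.6,"rx": 0,"ry": 0,"rz": 0,"fingers": 1}

```text
time_s: 10.02
tool_pos: [0.5199, 0.066, 0.2679]
tool_rot: [-180.0, 0.0, 98.5]
force: [-0.4, 0.0, 0.5]
grip_width: 0.0645
grasp_force: 5.0
```

Run:
```python
from h import *
o=sensors.get_obs();print(o['tool_pos'],o['tool_rot'],o['force'],o['wrist_torque'],o['grip_width'],o['grasp_force'])
```

```text
[0.51991636 0.06603909 0.26793698] [-1.79977354e+02  8.14296391e-03  9.84845549e+01] [-0.41020906  0.02733022  0.52148486] [-0.10670355  0.32186376  0.06292565] 0.06451118862278278 4.981068569031777
```

Request:
drive_tool:
  moves:
    - {"x": 0,"y": 0,"z": 0.7,"rx": 0,"ry": 0,"rz": 0,"fingers": 1}
    - {"x": 0,"y": 0,"z": 0.7,"rx": 0,"ry": 0,"rz": 0,"fingers": 1}

```text
time_s: 10.28
tool_pos: [0.5204, 0.0661, 0.2675]
tool_rot: [180.0, 0.0, 98.5]
force: [-1.0, -0.1, 2.6]
grip_width: 0.0645
grasp_force: 4.9
```

Run:
```python
from h import *
o=sensors.get_obs();print(o['tool_pos'],o['tool_rot'],o['force'],o['wrist_torque'],o['grip_width'],o['grasp_force'])
```

```text
[0.52035013 0.06608413 0.26749873] [1.79958846e+02 7.68924329e-03 9.84777021e+01] [-1.02139372 -0.05298078  2.60027655] [-0.01902127  0.16311438 -0.00433043] 0.06453640370706278 4.929304986799252
```

Request:
drive_tool:
  moves:
    - {"x": 0,"y": 0,"z": -0.2,"rx": 0,"ry": 0,"rz": 0,"fingers": -0.45}
    - {"x": 0,"y": 0,"z": -0.4,"rx": 0,"ry": 0,"rz": 0,"fingers": -0.42}
    - {"x": 0,"y": 0,"z": -0.4,"rx": 0,"ry": 0,"rz": 0,"fingers": -0.42}
  force: 12

```text
time_s: 10.65
tool_pos: [0.5204, 0.0661, 0.2678]
tool_rot: [180.0, 0.0, 98.5]
force: [0.1, 0.4, 2.7]
grip_width: 0.0622
grasp_force: 8.0
```

Request:
drive_tool:
  moves:
    - {"x": 0,"y": 0,"z": -0.3,"rx": 0,"ry": 0,"rz": 0,"fingers": -0.38}
    - {"x": 0,"y": 0,"z": -0.6,"rx": 0,"ry": 0,"rz": 0,"fingers": -0.34}
    - {"x": 0,"y": 0,"z": -0.7,"rx": 0,"ry": 0,"rz": 0,"fingers": -0.34}
  force: 12

```text
time_s: 11.02
tool_pos: [0.5204, 0.0661, 0.2686]
tool_rot: [180.0, 0.0, 98.5]
force: [0.5, -0.1, 3.8]
grip_width: 0.0588
grasp_force: 9.0
```

Request:
drive_tool:
  moves:
    - {"x": 0,"y": 0,"z": -0.4,"rx": 0,"ry": 0,"rz": 0,"fingers": -0.3}
    - {"x": 0,"y": 0,"z": -0.7,"rx": 0,"ry": 0,"rz": 0,"fingers": -0.26}
    - {"x": 0,"y": 0,"z": -0.8,"rx": 0,"ry": 0,"rz": 0,"fingers": -0.26}
  force: 14

```text
time_s: 11.4
tool_pos: [0.5204, 0.0661, 0.2693]
tool_rot: [180.0, 0.0, 98.5]
force: [1.2, -0.3, 4.0]
grip_width: 0.0557
grasp_force: 10.5
```

Request:
drive_tool:
  moves:
    - {"x": 0,"y": 0,"z": -0.3,"rx": 0,"ry": 0,"rz": 0,"fingers": -0.22}
    - {"x": 0,"y": 0,"z": -0.5,"rx": 0,"ry": 0,"rz": 0,"fingers": -0.2}
    - {"x": 0,"y": 0,"z": -0.6,"rx": 0,"ry": 0,"rz": 0,"fingers": -0.2}
  force: 16

```text
time_s: 11.78
tool_pos: [0.5203, 0.0661, 0.2699]
tool_rot: [180.0, 0.0, 98.5]
force: [1.3, 0.6, 4.9]
grip_width: 0.0525
grasp_force: 12.4
```

Request:
drive_tool:
  moves:
    - {"x": 0,"y": 0,"z": -0.4,"rx": 0,"ry": 0,"rz": 0,"fingers": -0.17}
    - {"x": 0,"y": 0,"z": -0.7,"rx": 0,"ry": 0,"rz": 0,"fingers": -0.14}
    - {"x": 0,"y": 0,"z": -0.7,"rx": 0,"ry": 0,"rz": 0,"fingers": -0.14}
  force: 24

```text
time_s: 12.15
tool_pos: [0.5197, 0.066, 0.2703]
tool_rot: [-179.9, 0.0, 98.5]
force: [0.9, -0.0, 4.0]
grip_width: 0.05
grasp_force: 16.3
```

Run:
```python
from h import *
o=sensors.get_obs();print(o['tool_pos'],o['tool_rot'],o['force'],o['wrist_torque'],o['grip_width'],o['grasp_force'])
p=o['tool_pos'];out=[]
for n in('scene','top'):
  s=cam(n);u,v=map(int,proj(s,p-[0,0,.12]))
  x0,y0=u-33,v-45
  im=cv2.resize(s['image'][y0:y0+90,x0:x0+66,::-1],None,fx=6,fy=6,interpolation=cv2.INTER_CUBIC)
  out.append(im)
cv2.imwrite('pics/a3.png',np.hstack(out))
```

```text
[0.5197069  0.06597814 0.27031789] [-1.79942416e+02  6.71123216e-03  9.84794446e+01] [ 0.85856259 -0.01063166  4.01501372] [ 0.02480211 -0.17042216 -0.00951501] 0.05004078389245836 16.340627906671816
```

View pics/a3.png

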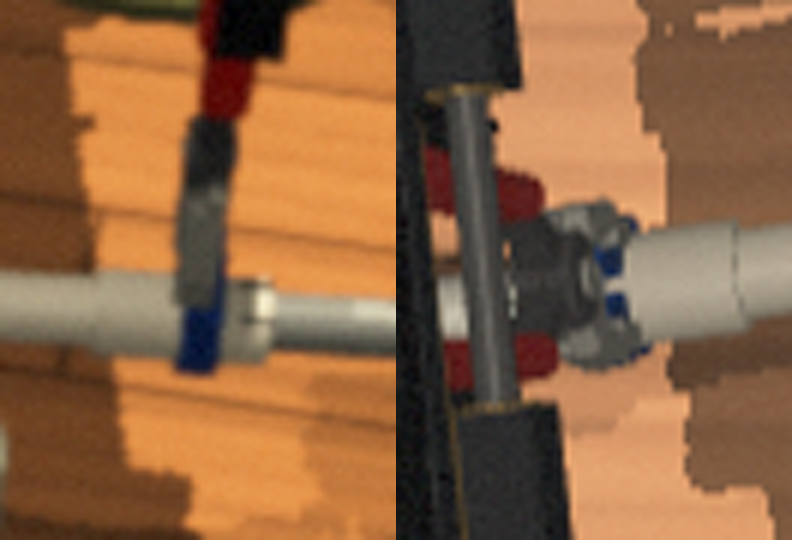

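Request:
drive_tool:
  moves:
    - {"x": 0,"y": 0,"z": -0.3,"rx": 0,"ry": 0,"rz": 0,"fingers": -0.12}
    - {"x": 0,"y": 0,"z": -0.5,"rx": 0,"ry": 0,"rz": 0,"fingers": -0.09}
    - {"x": 0,"y": 0,"z": -0.5,"rx": 0,"ry": 0,"rz": 0,"fingers": -0.09}
  force: 26

```text
time_s: 12.62
tool_pos: [0.5196, 0.0658, 0.2708]
tool_rot: [-179.9, 0.0, 98.5]
force: [-1.2, -0.6, 6.4]
grip_width: 0.0481
grasp_force: 19.6
```

Request:
drive_tool:
  moves:
    - {"x": 0,"y": 0,"z": -0.3,"rx": 0,"ry": 0,"rz": 0,"fingers": -0.07}
    - {"x": 0,"y": 0,"z": -0.5,"rx": 0,"ry": 0,"rz": 0,"fingers": -0.05}
    - {"x": 0,"y": 0,"z": -0.5,"rx": 0,"ry": 0,"rz": 0,"fingers": -0.05}
  force: 26

```text
time_s: 13.0
tool_pos: [0.5196, 0.0659, 0.2713]
tool_rot: [-179.9, 0.0, 98.5]
force: [-1.4, 0.1, 5.7]
grip_width: 0.0463
grasp_force: 21.0
```

Request:
drive_tool:
  moves:
    - {"x": 0,"y": 0,"z": -0.3,"rx": 0,"ry": 0,"rz": 0,"fingers": -0.03}
    - {"x": 0,"y": 0,"z": -0.6,"rx": 0,"ry": 0,"rz": 0,"fingers": -0.01}
    - {"x": 0,"y": 0,"z": -0.6,"rx": 0,"ry": 0,"rz": 0,"fingers": -0.01}
  force: 26

```text
time_s: 13.38
tool_pos: [0.52, 0.066, 0.272]
tool_rot: [-180.0, 0.0, 98.5]
force: [-1.6, -0.3, 5.3]
grip_width: 0.0446
grasp_force: 18.7
```

Request:
drive_tool:
  moves:
    - {"x": 0,"y": 0,"z": -0.3,"rx": 0,"ry": 0,"rz": 0,"fingers": 0.01}
    - {"x": 0,"y": 0,"z": -0.5,"rx": 0,"ry": 0,"rz": 0,"fingers": 0.03}
    - {"x": 0,"y": 0,"z": -0.5,"rx": 0,"ry": 0,"rz": 0,"fingers": 0.03}
  force: 26

```text
time_s: 13.75
tool_pos: [0.5203, 0.0661, 0.2728]
tool_rot: [180.0, 0.0, 98.5]
force: [-0.2, 0.5, 5.7]
grip_width: 0.0424
grasp_force: 15.3
```

Request:
drive_tool:
  moves:
    - {"x": 0,"y": 0,"z": -0.2,"rx": 0,"ry": 0,"rz": 0,"fingers": 0.05}
    - {"x": 0,"y": 0,"z": -0.4,"rx": 0,"ry": 0,"rz": 0,"fingers": 0.06}
    - {"x": 0,"y": 0,"z": -0.4,"rx": 0,"ry": 0,"rz": 0,"fingers": 0.06}
  force: 22

```text
time_s: 14.12
tool_pos: [0.5201, 0.0661, 0.2731]
tool_rot: [-180.0, 0.0, 98.5]
force: [-1.1, -0.7, 6.2]
grip_width: 0.0415
grasp_force: 16.2
```

Run:
```python
from h import *
o=sensors.get_obs();print(o['tool_pos'],o['tool_rot'],o['force'],o['wrist_torque'],o['grip_width'],o['grasp_force'])
p=o['tool_pos'];out=[]
for n in('scene','top'):
  s=cam(n);u,v=map(int,proj(s,p-[0,0,.12]))
  x0,y0=u-33,v-45
  im=cv2.resize(s['image'][y0:y0+90,x0:x0+66,::-1],None,fx=6,fy=6,interpolation=cv2.INTER_CUBIC)
  out.append(im)
cv2.imwrite('pics/a4.png',np.hstack(out))
```

```text
[0.52007191 0.06606323 0.27308721] [-1.79999575e+02  6.53216123e-03  9.84814695e+01] [-1.13130592 -0.73992974  6.20528344] [-0.15334638  0.32313389 -0.01389109] 0.04152762676271575 16.177560453652404
```

View pics/a4.png

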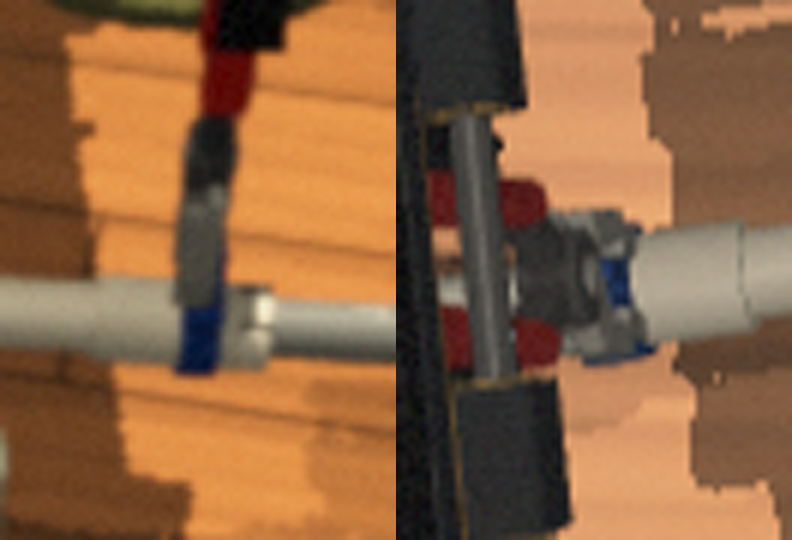

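Request:
drive_tool:
  moves:
    - {"x": 0,"y": 0,"z": 0,"rx": 0,"ry": 0,"rz": 0,"fingers": -0.05}
    - {"x": 0,"y": 0,"z": 0,"rx": 0,"ry": 0,"rz": 0,"fingers": -0.15}
    - {"x": 0,"y": 0,"z": 0,"rx": 0,"ry": 0,"rz": 0,"fingers": -0.25}
    - {"x": 0,"y": 0,"z": 0,"rx": 0,"ry": 0,"rz": 0,"fingers": -0.33}
    - {"x": 0,"y": 0,"z": 0,"rx": 0,"ry": 0,"rz": 0,"fingers": -0.4}
    - {"x": 0,"y": 0,"z": 0,"rx": 0,"ry": 0,"rz": 0,"fingers": -0.42}
  force: 16

```text
time_s: 14.98
tool_pos: [0.52, 0.066, 0.2728]
tool_rot: [-180.0, 0.0, 98.5]
force: [1.4, -0.2, -2.3]
grip_width: 0.0612
grasp_force: 6.3
```

Request:
drive_tool:
  moves:
    - {"x": 0,"y": 0,"z": 0,"rx": 0,"ry": 0,"rz": 0,"fingers": 1}
    - {"x": 0,"y": 0,"z": 0,"rx": 0,"ry": 0,"rz": 0,"fingers": 1}
    - {"x": 0,"y": 0,"z": 0,"rx": 0,"ry": 0,"rz": 0,"fingers": 1}
  force: 5.5

```text
time_s: 15.35
tool_pos: [0.5201, 0.066, 0.2729]
tool_rot: [-180.0, 0.0, 98.5]
force: [0.4, -0.0, -2.1]
grip_width: 0.0643
grasp_force: 5.6
```

Run:
```python
from h import *
o=sensors.get_obs();print(o['tool_pos'],o['tool_rot'],o['force'],o['wrist_torque'],o['grip_width'],o['grasp_force'])
s=cam('scene')
for b in blobs(s['image'],(105,120,40),(130,255,255),(350,180,380,235)): print(b)
```

```text
[0.52007925 0.06604873 0.27291763] [-1.79998598e+02  3.65955609e-03  9.84793726e+01] [ 0.37135425 -0.02279534 -2.13134429] [-0.02759371 -0.10198987 -0.00063911] 0.06428029153526095 5.562000138452277
(array([362.89583333, 208.5       ]), np.int32(48), ((362.5, 208.5), (9.0, 5.0), 90.0))
```

Request:
drive_tool:
  moves:
    - {"x": 0,"y": 0,"z": -4,"rx": 0,"ry": 0,"rz": 0,"fingers": 1}
    - {"x": 0,"y": 0,"z": -10,"rx": 0,"ry": 0,"rz": 0,"fingers": 1}
    - {"x": 0,"y": 0,"z": -18,"rx": 0,"ry": 0,"rz": 0,"fingers": 1}
    - {"x": 0,"y": 0,"z": -28,"rx": 0,"ry": 0,"rz": 0,"fingers": 1}
    - {"x": 0,"y": 0,"z": -36,"rx": 0,"ry": 0,"rz": 0,"fingers": 1}
    - {"x": 0,"y": 0,"z": -38,"rx": 0,"ry": 0,"rz": 0,"fingers": 1}
    - {"x": 0,"y": 0,"z": -38,"rx": 0,"ry": 0,"rz": 0,"fingers": 1}
  force: 5.5

```text
time_s: 16.27
tool_pos: [0.5201, 0.066, 0.3109]
tool_rot: [180.0, 0.0, 98.5]
force: [0.4, 0.2, -2.1]
grip_width: 0.0642
grasp_force: 5.6
```

Run:
```python
from h import *
np.set_printoptions(precision=4,suppress=True)
o=sensors.get_obs();print(o['tool_pos'],o['tool_rot'],o['force'],o['grip_width'])
for n,roi in(('scene',(350,180,380,235)),('top',(175,210,215,265))):
  c=cam(n)
  for b in blobs(c['image'],(105,120,40),(130,255,255),roi): print(n,b[0],b[1],b[2],plane(c,*b[0],.15))
go((.4279,-.2344,.309),93.0)
```

```text
[0.5201 0.066  0.3109] [179.9995   0.0064  98.4829] [ 0.4435  0.1857 -2.0674] 0.06421422530371662
scene [363.2544 202.3421] 114 ((363.5, 202.5), (21.0, 5.0), 90.0) [0.5329 0.0667 0.15  ]
top [195.5301 241.241 ] 166 ((195.2115478515625, 242.05770874023438), (22.945587158203125, 11.374736785888672), 78.69007110595703) [0.5168 0.0651 0.15  ]
t 16.375 shift mm [-283.5 -135.3    1.7] rotvec [-0.0006  0.0001  0.0957]
```

Request:
drive_tool:
  moves:
    - {"x": -15,"y": -7,"z": 1,"rx": 0,"ry": 0,"rz": 0,"fingers": 1}
    - {"x": -45,"y": -21,"z": 1,"rx": 0,"ry": 0,"rz": 0.015,"fingers": 1}
    - {"x": -85,"y": -41,"z": 1,"rx": 0,"ry": 0,"rz": 0.03,"fingers": 1}
    - {"x": -125,"y": -60,"z": 1,"rx": 0,"ry": 0,"rz": 0.04,"fingers": 1}
    - {"x": -165,"y": -79,"z": 1,"rx": 0,"ry": 0,"rz": 0.055,"fingers": 1}
    - {"x": -205,"y": -98,"z": 1,"rx": 0,"ry": 0,"rz": 0.07,"fingers": 1}
    - {"x": -240,"y": -115,"z": 1,"rx": 0,"ry": 0,"rz": 0.08,"fingers": 1}
    - {"x": -265,"y": -126,"z": 1,"rx": 0,"ry": 0,"rz": 0.09,"fingers": 1}
    - {"x": -279,"y": -133,"z": 1,"rx": 0,"ry": 0,"rz": 0.096,"fingers": 1}
    - {"x": -283.5,"y": -135.3,"z": 1,"rx": 0,"ry": 0,"rz": 0.096,"fingers": 1}
    - {"x": -283.5,"y": -135.3,"z": 1,"rx": 0,"ry": 0,"rz": 0.096,"fingers": 1}
    - {"x": -283.5,"y": -135.3,"z": 1,"rx": 0,"ry": 0,"rz": 0.096,"fingers": 1}
    - {"x": -283.5,"y": -135.3,"z": 1,"rx": 0,"ry": 0,"rz": 0.096,"fingers": 1}
  force: 5.5

```text
time_s: 18.0
tool_pos: [0.4285, -0.2335, 0.31]
tool_rot: [180.0, 0.0, 93.1]
force: [-0.1, 1.0, -1.5]
grip_width: 0.0644
grasp_force: 5.6
```

Run:
```python
from h import *
go((.4278,-.2345,.180),93.0); o=sensors.get_obs();print(o['tool_pos'],o['force'])
```

```text
t 18.0 shift mm [ -1.   -0.7 130. ] rotvec [0.0002 0.0002 0.0013]
[ 0.42846585 -0.23346075  0.31004743] [-0.12049622  1.01398104 -1.45114853]
```

Request:
drive_tool:
  moves:
    - {"x": -1,"y": -0.7,"z": 10,"rx": 0,"ry": 0,"rz": 0,"fingers": 1}
    - {"x": -1,"y": -0.7,"z": 30,"rx": 0,"ry": 0,"rz": 0,"fingers": 1}
    - {"x": -1,"y": -0.7,"z": 60,"rx": 0,"ry": 0,"rz": 0,"fingers": 1}
    - {"x": -1,"y": -0.7,"z": 90,"rx": 0,"ry": 0,"rz": 0,"fingers": 1}
    - {"x": -1,"y": -0.7,"z": 112,"rx": 0,"ry": 0,"rz": 0,"fingers": 1}
    - {"x": -1,"y": -0.7,"z": 122,"rx": 0,"ry": 0,"rz": 0,"fingers": 1}
    - {"x": -1,"y": -0.7,"z": 125,"rx": 0,"ry": 0,"rz": 0,"fingers": 1}
    - {"x": -1,"y": -0.7,"z": 125,"rx": 0,"ry": 0,"rz": 0,"fingers": 1}
    - {"x": -1,"y": -0.7,"z": 125,"rx": 0,"ry": 0,"rz": 0,"fingers": 1}
  force: 5.5

```text
time_s: 19.12
tool_pos: [0.428, -0.2357, 0.1858]
tool_rot: [179.9, 0.1, 93.0]
force: [0.3, 0.3, -2.4]
grip_width: 0.0645
grasp_force: 5.6
```

Request:
drive_tool:
  moves:
    - {"x": 0,"y": 0,"z": 4,"rx": 0,"ry": 0,"rz": 0,"fingers": 1}
    - {"x": 0,"y": 0,"z": 8,"rx": 0,"ry": 0,"rz": 0,"fingers": 1}
    - {"x": 0,"y": 0,"z": 12,"rx": 0,"ry": 0,"rz": 0,"fingers": 1}
    - {"x": 0,"y": 0,"z": 16,"rx": 0,"ry": 0,"rz": 0,"fingers": 1}
    - {"x": 0,"y": 0,"z": 19,"rx": 0,"ry": 0,"rz": 0,"fingers": 1}
    - {"x": 0,"y": 0,"z": 20,"rx": 0,"ry": 0,"rz": 0,"fingers": 1}
    - {"x": 0,"y": 0,"z": 20,"rx": 0,"ry": 0,"rz": 0,"fingers": 1}

```text
time_s: 20.0
tool_pos: [0.4274, -0.2354, 0.1649]
tool_rot: [-180.0, 0.0, 93.0]
force: [0.4, 0.2, -2.3]
grip_width: 0.0641
grasp_force: 5.6
```

Request:
drive_tool:
  moves:
    - {"x": 0,"y": 0,"z": 5,"rx": 0,"ry": 0,"rz": 0,"fingers": 1}
    - {"x": 0,"y": 0,"z": 10,"rx": 0,"ry": 0,"rz": 0,"fingers": 1}
    - {"x": 0,"y": 0,"z": 16,"rx": 0,"ry": 0,"rz": 0,"fingers": 1}
    - {"x": 0,"y": 0,"z": 22,"rx": 0,"ry": 0,"rz": 0,"fingers": 1}
    - {"x": 0,"y": 0,"z": 28,"rx": 0,"ry": 0,"rz": 0,"fingers": 1}
    - {"x": 0,"y": 0,"z": 32,"rx": 0,"ry": 0,"rz": 0,"fingers": 1}
    - {"x": 0,"y": 0,"z": 32,"rx": 0,"ry": 0,"rz": 0,"fingers": 1}
    - {"x": 0,"y": 0,"z": 32,"rx": 0,"ry": 0,"rz": 0,"fingers": 1}

```text
time_s: 21.0
tool_pos: [0.4276, -0.2354, 0.1331]
tool_rot: [180.0, 0.0, 93.0]
force: [1.3, 0.4, -1.2]
grip_width: 0.0644
grasp_force: 5.6
```

Request:
drive_tool:
  moves:
    - {"x": 0,"y": 0,"z": 1,"rx": 0,"ry": 0,"rz": 0,"fingers": 1}
    - {"x": 0,"y": 0,"z": 2,"rx": 0,"ry": 0,"rz": 0,"fingers": 1}
    - {"x": 0,"y": 0,"z": 2,"rx": 0,"ry": 0,"rz": 0,"fingers": 1}

```text
time_s: 21.38
tool_pos: [0.4273, -0.2353, 0.1309]
tool_rot: [-180.0, 0.0, 93.0]
force: [0.6, -0.3, -2.1]
grip_width: 0.0643
grasp_force: 5.6
```

Request:
drive_tool:
  moves:
    - {"x": 0,"y": 0,"z": 1,"rx": 0,"ry": 0,"rz": 0,"fingers": 1}
    - {"x": 0,"y": 0,"z": 1.5,"rx": 0,"ry": 0,"rz": 0,"fingers": 1}
    - {"x": 0,"y": 0,"z": 1.5,"rx": 0,"ry": 0,"rz": 0,"fingers": 1}

```text
time_s: 21.75
tool_pos: [0.4274, -0.2353, 0.1294]
tool_rot: [-180.0, 0.0, 93.0]
force: [0.1, 1.0, -1.4]
grip_width: 0.0644
grasp_force: 5.6
```

Request:
drive_tool:
  moves:
    - {"x": 0,"y": 0,"z": 1,"rx": 0,"ry": 0,"rz": 0,"fingers": 1}
    - {"x": 0,"y": 0,"z": 1.5,"rx": 0,"ry": 0,"rz": 0,"fingers": 1}
    - {"x": 0,"y": 0,"z": 1.5,"rx": 0,"ry": 0,"rz": 0,"fingers": 1}

```text
time_s: 22.12
tool_pos: [0.4277, -0.2357, 0.1286]
tool_rot: [180.0, 0.1, 93.0]
force: [-1.2, -0.2, 3.6]
grip_width: 0.0643
grasp_force: 5.4
```

Request:
drive_tool:
  moves:
    - {"x": 0,"y": 0,"z": 0.7,"rx": 0,"ry": 0,"rz": 0,"fingers": 1}
    - {"x": 0,"y": 0,"z": 0.7,"rx": 0,"ry": 0,"rz": 0,"fingers": 1}

```text
time_s: 22.38
tool_pos: [0.4283, -0.2359, 0.1283]
tool_rot: [179.9, 0.1, 93.0]
force: [-0.7, -0.7, 5.6]
grip_width: 0.0642
grasp_force: 5.3
```

On the slot floor. Release, and rise.

Request:
drive_tool:
  moves:
    - {"x": 0,"y": 0,"z": -0.8,"rx": 0,"ry": 0,"rz": 0,"fingers": -0.5}
    - {"x": 0,"y": 0,"z": -0.8,"rx": 0,"ry": 0,"rz": 0,"fingers": -0.7}
    - {"x": 0,"y": 0,"z": -0.8,"rx": 0,"ry": 0,"rz": 0,"fingers": -1}
    - {"x": 0,"y": 0,"z": -0.8,"rx": 0,"ry": 0,"rz": 0,"fingers": -1}
    - {"x": 0,"y": 0,"z": -0.8,"rx": 0,"ry": 0,"rz": 0,"fingers": -1}
    - {"x": 0,"y": 0,"z": -0.8,"rx": 0,"ry": 0,"rz": 0,"fingers": -1}
    - {"x": 0,"y": 0,"z": -0.8,"rx": 0,"ry": 0,"rz": 0,"fingers": -1}

```text
time_s: 23.25
tool_pos: [0.4274, -0.2354, 0.128]
tool_rot: [-180.0, 0.0, 93.0]
force: [0.5, 1.0, 0.0]
grip_width: 0.0869
grasp_force: 0.0
```

Request:
drive_tool:
  moves:
    - {"x": 0,"y": 0,"z": -10,"rx": 0,"ry": 0,"rz": 0,"fingers": -1}
    - {"x": 0,"y": 0,"z": -30,"rx": 0,"ry": 0,"rz": 0,"fingers": -1}
    - {"x": 0,"y": 0,"z": -55,"rx": 0,"ry": 0,"rz": 0,"fingers": -1}
    - {"x": 0,"y": 0,"z": -90,"rx": 0,"ry": 0,"rz": 0,"fingers": -1}
    - {"x": 0,"y": 0,"z": -120,"rx": 0,"ry": 0,"rz": 0,"fingers": -1}
    - {"x": 60,"y": 0,"z": -140,"rx": 0,"ry": 0,"rz": 0,"fingers": -1}
    - {"x": 120,"y": 0,"z": -150,"rx": 0,"ry": 0,"rz": 0,"fingers": -1}
    - {"x": 120,"y": 0,"z": -150,"rx": 0,"ry": 0,"rz": 0,"fingers": -1}
    - {"x": 120,"y": 0,"z": -150,"rx": 0,"ry": 0,"rz": 0,"fingers": -1}

```text
time_s: 24.38
tool_pos: [0.4211, -0.116, 0.2786]
tool_rot: [180.0, 0.1, 93.0]
force: [-1.0, -0.7, 0.0]
grip_width: 0.0867
grasp_force: 0.0
```

Run:
```python
from h import *
np.set_printoptions(precision=4,suppress=True)
o=sensors.get_obs();print(o['time_s'],o['tool_pos'],o['force'])
for n,rp,rc,lo in(('scene',(215,130,290,220),(350,180,380,235),(0,150,70)),('top',(340,250,410,335),(175,210,215,265),(0,150,70))):
  c=cam(n)
  for b in blobs(c['image'],lo,(6,255,255),rp): print(n,'red',b)
  for b in blobs(c['image'],(105,120,40),(130,255,255),rc): print(n,'blue',b)
```

```text
24.375 [ 0.4211 -0.116   0.2786] [-0.9661 -0.686   0.0361]
scene red (array([242.4535, 163.006 ]), np.int32(333), ((241.68508911132812, 163.01658630371094), (39.9447135925293, 12.614120483398438), 86.98721313476562))
scene blue (array([363.2308, 202.0171]), np.int32(117), ((363.33074951171875, 202.04617309570312), (5.54700231552124, 22.132537841796875), 3.1798300743103027))
top red (array([380.1416, 285.1062]), np.int32(113), ((379.5, 285.0), (6.0, 19.0), 90.0))
top red (array([382.0457, 316.3943]), np.int32(175), ((381.0, 316.0), (25.45584487915039, 9.899494171142578), 45.0))
top blue (array([195.1106, 242.3668]), np.int32(199), ((194.55746459960938, 242.2163848876953), (23.43779182434082, 11.817789077758789), 81.46923065185547))
```

```bash
python3 -c "
from cell import workorder
print(workorder.sign_off())"
```

```text
the job is handed in; nothing more can be done
None
```

The job is handed in: the clip reads as snapped shut in both cameras, the pliers are standing back in their slot and released, and the arm kept clear of the jars, taking 24.4 s; the net push on the feet stayed under about 9 N and the handle readings I took peaked at 21 N.

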